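# Roll the glazing bead flush on a propagation frame

## Task

The glazing bead along the lower sill of the sloping propagation frame is standing proud. Take the hand roller from its rest and, holding it square to the slope, roll the bead down firmly but without forcing it, starting at the left end (robot's left, +y) and working to the right end, until all six sections are fully home, flush with the sill; press only with the roller, not with the fingers or arm. Then stand the roller back upright in its rest, let go, and leave everything else where it is.

Things in the scene. Friction and masses are not known exactly. Their poses are not given: they have to be found in the camera images.
- roller_grip (a point): hand roller, loose, about 0.23 kg, standing in its rest, same way round as it. This point: centre of its square wooden handle (28 x 28 mm, 50 mm tall, 25 mm either way of the point). Axes: z up the handle, x along the wheel's axle, y the rolling direction. The wheel's lowest line is 92 mm below the point; a steel guard plate 60 (x) x 44 (y) x 6 mm has its underside 46 mm below it.
- wheel (a joint): turn of the roller's black rubber wheel on its axle (rad, free both ways, 0 at the start). The wheel, 36 mm in diameter and 20 mm wide, sits in a steel fork under the guard plate.
- rest_top (a point): fixed wooden saddle rest for the roller: base 80 x 80 mm, two rails along its y axis (each 10 thick, 70 long, tops 54 mm above the table), inner faces 40 mm apart. The guard plate lies on the rails, the fork (30 mm wide) and wheel hang between. This point: midway between the rails at the height of their tops; handle centre of the standing roller 46 mm above it.
- sash: glazed aluminium sash of the fixed propagation frame (timber box 290 mm wide), sloping up at 25 degrees away from the robot. x runs up the slope, y along the bead to its left end, z square out of the slope. Origin: middle of the bead at the NOMINAL flush level, 105 mm above the table. The clear pane starts 32 mm up the slope from it and is 5 mm lower.
- bead_line (a point): same point and axes as the sash's origin. The bead lies in the sill rail, a separate aluminium rail packed on shims: rail and bead really stand anywhere from 5 mm lower to 5 mm higher (vertically) than this point, so the level must be felt. Bead: 30 mm wide in x, six rigid grey sections 31 mm long, centred at y = +80, +48, +16, -16, -48, -80 mm. The rail's lips beside it are level with the flush bead.
- pot: bystander, loose: terracotta pot, 80 mm wide, 75 mm tall; origin at its underside. Leave it alone.
- seedjar: bystander, loose: clear seed jar with a lid, 60 mm wide, 90 mm tall; origin at its underside. Leave it alone.
- screwdriver: bystander, loose: screwdriver lying flat, 170 mm long; origin at its underside. Leave it alone.
- brush: bystander, loose: bench brush lying flat, 180 mm long; origin at its underside. Leave it alone.
- scoop: bystander, loose: clear plastic cup, 72 mm wide, 60 mm tall; origin at its underside. Leave it alone.
- can: bystander, loose: labelled seed can, 66 mm wide, 80 mm tall; origin at its underside. Leave it alone.
- labelbox: bystander, loose: cardboard box 60 x 90 x 50 mm tall; origin at its underside. Leave it alone.
- bead1 (a joint): section 1 of the bead counted from the left end: height by which it stands proud of flush (m, 0 = home, 4 to 6 mm at the start). It slides square to the slope, resists with about 9 N of friction, stays where it is pressed and stops hard at 0. The same holds for the other five.
- bead2 (a joint): section 2 of the bead counted from the left end: height by which it stands proud of flush (m, 0 = home, 4 to 6 mm at the start). It slides square to the slope, resists with about 9 N of friction, stays where it is pressed and stops hard at 0.
- bead3 (a joint): section 3 of the bead counted from the left end: height by which it stands proud of flush (m, 0 = home, 4 to 6 mm at the start). It slides square to the slope, resists with about 9 N of friction, stays where it is pressed and stops hard at 0.
- bead4 (a joint): section 4 of the bead counted from the left end: height by which it stands proud of flush (m, 0 = home, 4 to 6 mm at the start). It slides square to the slope, resists with about 9 N of friction, stays where it is pressed and stops hard at 0.
- bead5 (a joint): section 5 of the bead counted from the left end: height by which it stands proud of flush (m, 0 = home, 4 to 6 mm at the start). It slides square to the slope, resists with about 9 N of friction, stays where it is pressed and stops hard at 0.
- bead6 (a joint): section 6 of the bead counted from the left end: height by which it stands proud of flush (m, 0 = home, 4 to 6 mm at the start). It slides square to the slope, resists with about 9 N of friction, stays where it is pressed and stops hard at 0.
There are look-alikes about, which are no part of the job. What is shaped like the part that bears roller_grip but yellow is not meant.

How it is judged:
By the outcome, as a careful person would: the job done as asked, in the order asked, and still so for the second after the job is handed in, with the robot touching nothing.
It also fails if it takes over 67 s, if anything falls off the work surface, if the arm or the gripper's body presses on something with over 40 N, if the wrist force passes 120 N, or if a joint passes its speed limit or range.

## Robot

A 6-joint arm with a two-finger parallel gripper is mounted at the origin on the work surface. World frame = base frame: x ahead of the robot, y to its left, z up, the work surface at z = 0. Lengths are in m, angles in rad, forces in N, time in s.
With the tool pointing down it reaches from about 0.35 to 0.875 m from the base axis. Payload 4.2 kg.
Tool frame: the origin (TCP) lies midway between the tips of the shut fingers; the grasp point (between the pads) lies grasp_offset behind it (grasp_offset is the distance from the TCP to the grasp point, in m); z points along the fingers, y is the line along which they close (so a half turn about z gives the same grasp; the last joint's range is limited). The gripper opens to 85 mm and grips with 20 to 120 N. Pads are 22 mm wide; open, the fingers measure 114 mm over their backs; the gripper's body (76 mm by 85 mm) begins 54 mm behind the grasp point. The pads swing forward as they close: fully open they stand 13 mm farther back than shut.
Start: joints at [-1.061, 0.385, 0.008, 0, -1.194, -0.259], TCP at [0.155, -0.605, 0.231] pointing down, gripper open.
Joint ranges: [-3.14, 3.14], [-1.21, 2.06], [-1.07, 1.41], [-3.16, 2.05], [-2.99, -0.16], [-3.1, 3.1]. Speed limits (rad/s): [2.79, 2.79, 3.14, 3.14, 3.14, 3.14].

## Interface

Orientations are given as a unit quaternion [x, y, z, w].
In Python, from workcell import * gives the robot as it stands.
- The arm moves only by the shell command python3 -m jog 'ROWS' [FORCE]. ROWS is a JSON object of lists of equal length, an entry for each row: "offset": the shift along the tool's x, y, z in m, a list of three; "rotation": the turn, a rotation vector about the tool's x, y, z in degrees, a list of three; "fingers": the opening, from 0 (shut) to 1 (fully open). In form: {"offset": [[dx, dy, dz], ...], "rotation": [[wx, wy, wz], ...], "fingers": [fingers, ...]}. A call has 1 to 12 rows; each row shifts and turns the commanded pose from where the row before left it, along the tool's axes as they then stand; what a row does not reach is not made up. A row lasts 1/10 s, in which the tool goes at most 50 mm and 8.59 degrees, less where a joint would pass 70% of its speed; a pose out of reach is approached as far as the arm can. A call is refused whole if a number of a shift passes 0.05 or a number of a turn 8.59, either way. A call with a gripper value outside its range is refused whole. The fingers move at their own pace and stop on an object; FORCE is the grip in N (left out, the last holds). Time passes only in rows, so rows that do not move let the fingers close. It gives the time, the measured TCP pose, the force, the opening and the grip force at its end, in the units of the state.
- read_state(): the state, without advancing time (a new reading comes with each control period).
- grab_frame(name): name is "side" or "top"; returns the picture (420x560x3 uint8, red, green, blue); there is no depth.
- calibration(name): a dict with "fov_y" (degrees; the focal length in pixels is half the picture's height over the tangent of half this angle, whatever the lens; pixels are square), "cx", "cy" (the principal point, pixels), "dist" ([k1, k2, p1, p2, k3] as OpenCV has them; the pictures are not rectified), "rvec" (rotation vector, rad) and "tvec" (3), from world to camera coordinates, as OpenCV has them. Camera axes: x right, y down, z forward; pixel columns grow to the right and rows downward; lengths in m; the calibration is good to about 2 mm. A picture is of the moment at which its call begins. calibration takes no time and is no camera call.
- job_done(): hands the job in; it is judged then, once.
The state is a dict: "clock": time; "q": joint angles; "qd": joint speeds; "tau": joint torques, N m; "tcp_pos": TCP position; "tool_rot": TCP orientation; "ft_force": force on the tool from outside, world axes, zero at the start; "moment": the same for the moment, N m; "grip_width": finger opening in m; "finger_force": force on a finger pad.
Only numpy, scipy, OpenCV 4.12 (cv2) and the standard library are available. Lean on these libraries where they do the work, as an engineer would, in place of code of your own. Each camera call takes 0.05 s, during which the arm holds its last target. There are 200 camera calls.

## Working session

There is one attempt and no reset: what is moved stays moved. The work goes in short steps, Python scripts to look and compute and a shell command to move; the robot and the scene stay as the last step left them, time stands still between calls to the robot, and variables do not carry over. Pictures are saved under pics/ and viewed, at most 10 in all, crops included, and the job is handed in when it is done.

```bash
ls; mkdir -p pics; python3 - <<'E'
from workcell import *
import cv2
for n in("side","top"):
    cv2.imwrite(f"pics/{n}0.png",grab_frame(n)[:,:,::-1]); print(n,calibration(n))
s=read_state(); print(s)
try: print(grasp_offset)
except Exception as e: print(e)
E
```

```text
pics
side {'fov_y': 54.96610960084137, 'cx': 277.49687813924567, 'cy': 210.33870742888027, 'dist': array([-0.09051834,  0.        ,  0.        ,  0.        ,  0.        ]), 'rvec': array([ 0.61642631, -2.51192647,  1.32050037]), 'tvec': array([0.46055781, 0.19402621, 0.84226712])}
top {'fov_y': 46.8825840014589, 'cx': 276.5093114886472, 'cy': 210.29084741515723, 'dist': array([0.04793366, 0.        , 0.        , 0.        , 0.        ]), 'rvec': array([ 2.13811732, -2.20141004,  0.09263207]), 'tvec': array([0.00581167, 0.53095432, 1.23458923])}
{'clock': 0.1, 'q': array([-1.06141435e+00,  3.85487793e-01,  6.78789583e-03, -4.41454573e-04,
       -1.19401169e+00, -2.58570993e-01]), 'qd': array([ 0.00010197, -0.00101289,  0.00523849,  0.00155286,  0.00015438,
       -0.00051725]), 'tau': array([-2.02752693e-03, -3.93315983e+01,  1.88928491e+01,  4.19804066e+00,
       -2.61341105e-03,  2.41350257e-06]), 'tcp_pos': array([ 0.15499369, -0.60494577,  0.23033505]), 'tool_rot': array([-1.24996221e-01,  9.92156734e-01,  9.64753309e-04, -1.68511220e-04]), 'ft_force': array([-0.0098464 ,  0.30444717,  0.23660227]), 'moment': array([ 0.012074  ,  0.02743842, -0.00602595]), 'finger_force': 0.0, 'grip_width': 0.08574066701747002}
0.0187
```

View pics/side0.png

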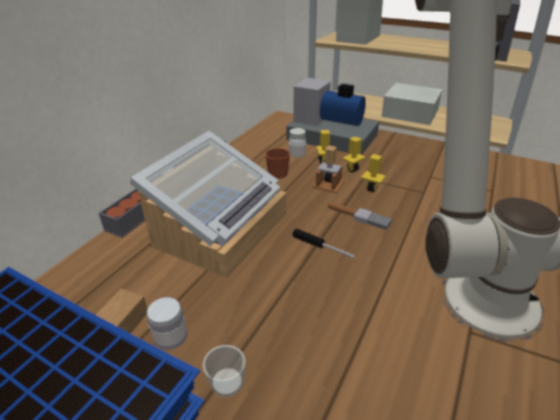

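View pics/top0.png

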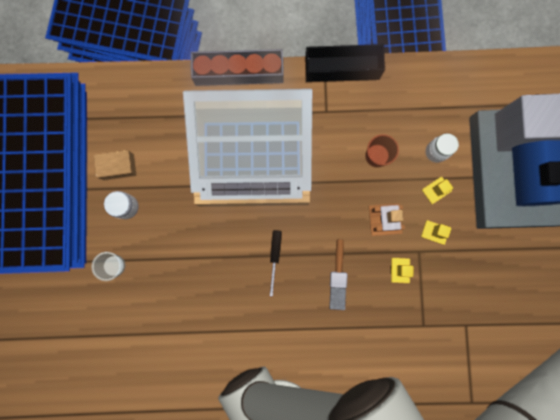

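The side view shows the sloping frame with its dark bead at about (243,205), and the wooden-handled roller in its red-brown rest at (329,168). Candidates for the roller are:
- wooden-handled roller: side (329,168), top (390,217)
- yellow look-alikes: side (325,140), (354,150), (374,170); top (437,190), (437,232), (402,271)

I choose the wooden one. Next I take close crops of it and of the bead.

```bash
cat > h.py <<'E'
from workcell import *
import cv2, numpy as np
from scipy.spatial.transform import Rotation as R
def cam(n):
    c=calibration(n); f=210/np.tan(np.radians(c["fov_y"]/2))
    K=np.array([[f,0,c["cx"]],[0,f,c["cy"]],[0,0,1]]); return K,c["dist"],c["rvec"],c["tvec"]
def ray(n,uv):
    K,d,r,t=cam(n); M=cv2.Rodrigues(r)[0]
    p=cv2.undistortPoints(np.array([[uv]],float),K,d)[0,0]
    v=M.T@np.array([*p,1]); return -M.T@t, v/np.linalg.norm(v)
def plane(n,uv,z):
    o,v=ray(n,uv); return o+v*(z-o[2])/v[2]
def tri(a,b):
    (o1,v1),(o2,v2)=ray("side",a),ray("top",b)
    k=np.linalg.lstsq(np.c_[v1,-v2],o2-o1,rcond=None)[0]
    p,q=o1+k[0]*v1,o2+k[1]*v2; return (p+q)/2,np.linalg.norm(p-q)
def proj(n,P):
    K,d,r,t=cam(n); return cv2.projectPoints(np.atleast_2d(P).astype(float),r,t,K,d)[0][:,0]
E
python3 - <<'E'
import cv2,numpy as np
t=cv2.imread("pics/top0.png");s=cv2.imread("pics/side0.png")
f=lambda im,x,y,w,h,k:cv2.resize(im[y:y+h,x:x+w],None,fx=k,fy=k,interpolation=cv2.INTER_CUBIC)
a=f(t,365,195,50,50,6);b=f(s,300,135,50,60,5);c=f(t,180,170,140,40,5)
o=np.zeros((500,700,3),np.uint8);o[:300,:300]=a;o[:300,310:560]=b;o[300:500,:700]=c
cv2.imwrite("pics/c1.png",o)
cv2.imwrite("pics/c2.png",f(s,130,125,160,110,5)[:,:])
E
```

```text
(no output)
```

View pics/c1.png

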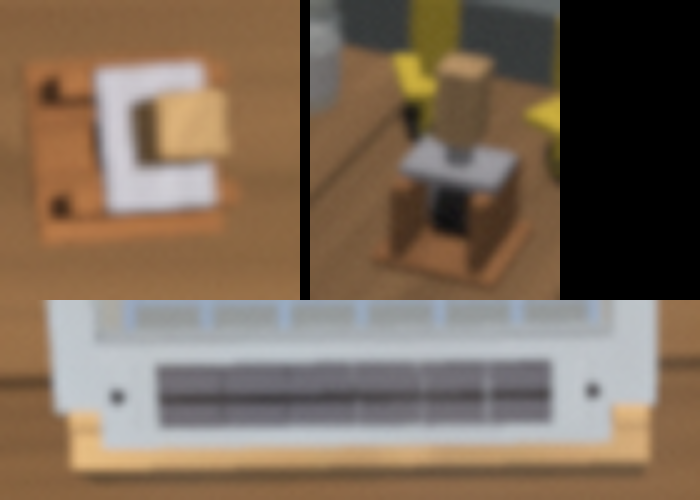

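View pics/c2.png

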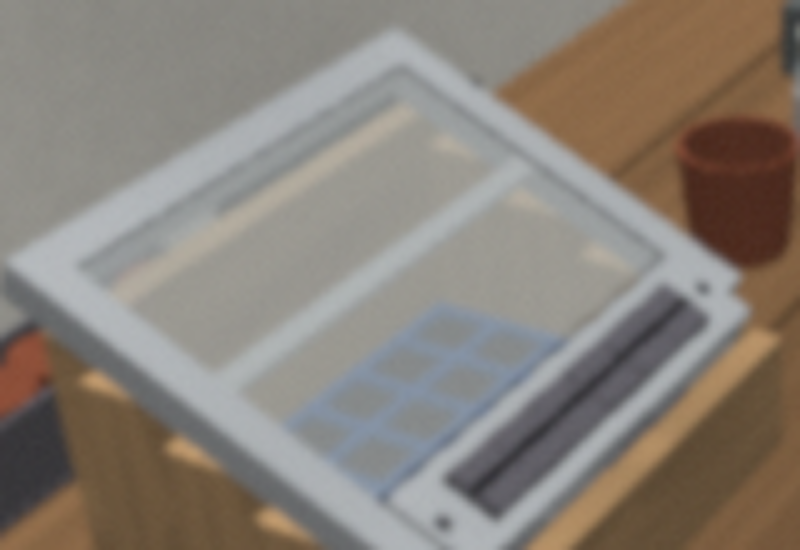

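The crops show the natural-wood handle on a steel plate with a black wheel in the brown rest, so the choice holds. In the top view the plate corners in full-picture pixels are about (381,206), (399,205), (401,229.5) and (383,230). The bead runs from about (211.6,189.4) to (290,188.6).

```bash
python3 - <<'E'
from h import *
np.set_printoptions(precision=4,suppress=True)
C=lambda x,y:(365+x/6,195+y/6)
pl=[plane("top",C(*p),.060) for p in((95,68),(203,62),(218,207),(108,212))]
pl=np.array(pl);print("plate",pl,pl.mean(0), np.linalg.norm(np.diff(pl,axis=0),axis=1))
d=(pl[0]-pl[3])+(pl[1]-pl[2]);print("axle ang deg",np.degrees(np.arctan2(d[1],d[0])))
ht=np.array([plane("top",C(*p),.125) for p in((158,93),(226,90),(229,154),(160,163))]);print("handletop",ht,ht.mean(0))
S=lambda x,y:(300+(x-310)/5,135+y/5)
print("handle tri",tri(S(466,65),C(193,124)))
B=lambda x,y:(180+x/5,170+(y-300)/5)
sx=lambda x,y:(130+x/5,125+y/5)
L=tri(sx(470,498),B(158,397));Rr=tri(sx(687,303),B(550,393));print("bead L R",L,Rr)
l=plane("top",B(158,397),.1095);r=plane("top",B(550,393),.1095);print(l,r,(l+r)/2,np.linalg.norm(l-r))
print("screws",tri(sx(443,523),B(117,397)),tri(sx(703,288),B(592,391)))
base=np.array([plane("top",C(*p),.012) for p in((28,65),(43,240))]);print("restleft",base)
# red-brown mask
im=grab_frame("top");hsv=cv2.cvtColor(im,cv2.COLOR_RGB2HSV)[195:245,365:415]
print(hsv[12,6],hsv[25,8],hsv[25,2],hsv[37,12])
for g in np.eye(3)[:2]*.1: print(proj("top",[[.5,-.2,.0]+0*g,[.5,-.2,0]+g]))
E
```

```text
plate [[ 0.5298 -0.2728  0.06  ]
 [ 0.531  -0.3179  0.06  ]
 [ 0.4701 -0.3209  0.06  ]
 [ 0.4693 -0.2752  0.06  ]] [ 0.5    -0.2967  0.06  ] [0.0451 0.061  0.0457]
axle ang deg 2.5673414032221884
handletop [[ 0.5129 -0.2835  0.125 ]
 [ 0.5133 -0.3104  0.125 ]
 [ 0.4879 -0.3102  0.125 ]
 [ 0.4851 -0.2829  0.125 ]] [ 0.4998 -0.2967  0.125 ]
handle tri (array([ 0.4996, -0.2978,  0.1219]), np.float64(0.0018794110072226408))
bead L R (array([0.5786, 0.1464, 0.1069]), np.float64(0.0010561086607592748)) (array([ 0.5744, -0.045 ,  0.1075]), np.float64(0.0019071187779733725))
[0.5787 0.1463 0.1095] [ 0.575  -0.0446  0.1095] [0.5769 0.0509 0.1095] 0.19089281978506592
screws (array([0.5794, 0.1665, 0.1061]), np.float64(0.0009567816790979363)) (array([ 0.5756, -0.0654,  0.1054]), np.float64(0.000777859362604029))
restleft [[ 0.5366 -0.2539  0.012 ]
 [ 0.4601 -0.2568  0.012 ]]
[ 13 154 164] [ 13 152 169] [ 15 133 132] [ 13 152 168]
[[349.0005 220.6862]
 [347.402  183.1777]]
[[349.0005 220.6862]
 [311.0882 221.7871]]
```

Roller handle centre is at (0.500,-0.297,0.100) with yaw +2.6°. The bead middle is at (0.577,0.051) with yaw −1.1°. The sizes match: plate 45×61 mm, bead 191 mm. I move over the roller.

```bash
cat > t.py <<'E'
from h import *
import sys
# remaining move to target: t.py x y z tilt yaw(deg): tool z tilted outward by tilt, frame yawed
def rot(tilt,yaw): return R.from_euler("z",yaw,degrees=True)*R.from_euler("y",-tilt,degrees=True)*R.from_matrix(np.diag([-1,1,-1.]))
if __name__=="__main__":
    a=list(map(float,sys.argv[1:])); s=read_state(); r=R.from_quat(s["tool_rot"]); T=rot(a[3],a[4])
    dp=np.array(a[:3])-s["tcp_pos"]
    np.set_printoptions(precision=4,suppress=True)
    print("tcp",s["tcp_pos"],"q",s["q"],"off now-axes",r.inv().apply(dp),"target-axes",T.inv().apply(dp),"rotvec",np.degrees((r.inv()*T).as_rotvec()),"F",s["ft_force"])
E
python3 -m jog '{"offset":[[0,0,0],[0,0,0],[-0.0359,0.0292,0.003],[-0.0359,0.0292,0.003],[-0.0359,0.0292,0.003],[-0.0359,0.0292,0.003],[-0.0359,0.0292,0.003],[-0.0359,0.0292,0.003],[-0.0359,0.0292,0.003],[-0.0359,0.0292,0.003],[-0.0359,0.0292,0.003],[-0.0359,0.0292,0.003]],"rotation":[[0,0,5.9],[0,0,5.9],[0,0,0],[0,0,0],[0,0,0],[0,0,0],[0,0,0],[0,0,0],[0,0,0],[0,0,0],[0,0,0],[0,0,0]],"fingers":[1,1,1,1,1,1,1,1,1,1,1,1]}'
python3 -m jog '{"offset":[[0,0,0],[0,0,0]],"rotation":[[0,0,0],[0,0,0]],"fingers":[1,1]}'
python3 t.py .5 -.297 .08 0 2.6
```

```text
clock: 1.35
tcp_pos: [0.5017, -0.296, 0.201]
tool_rot: [-0.023, 1.0, 0.0, -0.0]
ft_force: [0.9, -0.3, 0.6]
grip_width: 0.0852
finger_force: 0.0
clock: 1.55
tcp_pos: [0.5011, -0.2966, 0.2006]
tool_rot: [-0.023, 1.0, 0.0, -0.001]
ft_force: [-0.9, -0.1, -0.4]
grip_width: 0.0856
finger_force: 0.0
tcp [ 0.5011 -0.2966  0.2006] q [-0.2566  0.3366 -0.1451 -0.0001 -1.0905 -1.2672] off now-axes [ 0.0009 -0.0004  0.1206] target-axes [ 0.0011 -0.0003  0.1206] rotvec [ 0.0324 -0.0807  0.0892] F [-0.8904 -0.1241 -0.3536]
```

```bash
python3 -m jog '{"offset":[[0.001,0,0.03],[0,0,0.03],[0,0,0.03],[0,0,0.02],[0,0,0.0105],[0,0,0]],"rotation":[[0,0,0],[0,0,0],[0,0,0],[0,0,0],[0,0,0],[0,0,0]],"fingers":[1,1,1,1,1,1]}' 
python3 -m jog '{"offset":[[0,0,0],[0,0,0],[0,0,0],[0,0,0],[0,0,0],[0,0,0],[0,0,0],[0,0,0],[0,0,0],[0,0,0]],"rotation":[[0,0,0],[0,0,0],[0,0,0],[0,0,0],[0,0,0],[0,0,0],[0,0,0],[0,0,0],[0,0,0],[0,0,0]],"fingers":[0,0,0,0,0,0,0,0,0,0]}' 90
python3 t.py .5 -.297 .08 0 2.6
```

```text
clock: 2.15
tcp_pos: [0.4981, -0.2982, 0.0796]
tool_rot: [-0.022, 1.0, 0.0, -0.002]
ft_force: [0.2, 0.4, -0.3]
grip_width: 0.0853
finger_force: 0.0
clock: 3.15
tcp_pos: [0.5002, -0.298, 0.0819]
tool_rot: [-0.023, 1.0, -0.0, 0.001]
ft_force: [-1.7, 0.0, 6.0]
grip_width: 0.0273
finger_force: 89.2
tcp [ 0.5002 -0.298   0.0819] q [-0.259   0.4596 -0.29    0.0007 -0.8196 -1.267 ] off now-axes [0.0002 0.001  0.0019] target-axes [0.0002 0.001  0.0019] rotvec [-0.0553  0.0788 -0.0026] F [-1.7314  0.0306  5.9747]
```

```bash
python3 -m jog '{"offset":[[0,0,-0.01],[0,0,-0.02],[0,0,-0.03],[0,0,-0.04],[0,0,-0.04],[0,0,-0.03],[0,0,0],[0,0,0]],"rotation":[[0,0,0],[0,0,0],[0,0,0],[0,0,0],[0,0,0],[0,0,0],[0,0,0],[0,0,0]],"fingers":[0,0,0,0,0,0,0,0]}'
cat > b.py <<'E'
from t import *
# sash-frame wheel-bottom target (y,h in m) -> remaining move
O=np.array([.579,.051,.105]); Y=-1.1; W=.0739
S=R.from_euler("z",Y,degrees=True)*R.from_euler("y",-25,degrees=True)
if __name__=="__main__":
    s=read_state(); T=rot(25,Y); r=R.from_quat(s["tool_rot"]); np.set_printoptions(precision=4,suppress=True)
    w=S.inv().apply(s["tcp_pos"]+r.apply([0,0,W])-O); print("wheel in sash mm",w*1e3,"F sash",S.inv().apply(s["ft_force"]),"moment",S.inv().apply(s["moment"]),"grip",s["grip_width"])
    if len(sys.argv)>1:
        y,h=map(float,sys.argv[1:]); p=O+S.apply([0,y,h+W]); dp=p-s["tcp_pos"]
        print("tcp target",p,"now-axes",r.inv().apply(dp),"target-axes",T.inv().apply(dp),"rotvec",np.degrees((r.inv()*T).as_rotvec()))
E
python3 b.py .08 .035
python3 -c "
import workcell,cv2
cv2.imwrite('pics/side1.png',workcell.grab_frame('side')[60:220,270:470,::-1].repeat(3,0).repeat(3,1))"
```

```text
clock: 3.95
tcp_pos: [0.499, -0.297, 0.2501]
tool_rot: [-0.022, 1.0, 0.001, -0.0]
ft_force: [-0.4, 1.5, -3.5]
grip_width: 0.0269
finger_force: 89.0
wheel in sash mm [ -36.3637 -349.295    95.511 ] F sash [-1.8985  1.444  -2.9709] moment [ 0.0177  0.0249 -0.0428] grip 0.026936344116251856
tcp target [0.5345 0.1319 0.2037] now-axes [-0.0545  0.4267  0.0471] target-axes [-0.0051  0.4294  0.0536] rotvec [  0.8928 -25.0282   3.5647]
```

View pics/side1.png

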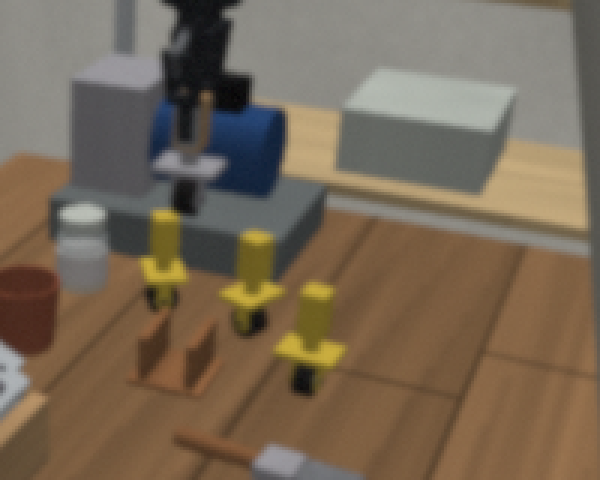

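The crop shows the roller upright in the fingers at about (190,170), with the empty rest below at (175,365). I carry it over the left end of the bead.

```bash
python3 -m jog '{"offset":[[0,0.02,0],[0,0.036,0],[0,0.038,0],[0,0.04,0],[0,0.04,0],[0,0.04,0],[0,0.04,0],[0,0.04,0],[0,0.04,0.01],[-0.002,0.04,0.015],[-0.002,0.035,0.015],[-0.001,0.0204,0.0136]],"rotation":[[0.2,-6.26,0.9],[0.2,-6.26,0.9],[0.2,-6.26,0.9],[0.2,-6.26,0.9],[0,0,0],[0,0,0],[0,0,0],[0,0,0],[0,0,0],[0,0,0],[0,0,0],[0,0,0]],"fingers":[0,0,0,0,0,0,0,0,0,0,0,0]}'
python3 -m jog '{"offset":[[0,0,0],[0,0,0],[0,0,0]],"rotation":[[0,0,0],[0,0,0],[0,0,0]],"fingers":[0,0,0]}'
python3 b.py .08 .02
python3 - <<'E'
import workcell,cv2,numpy as np
a=workcell.grab_frame('side')[90:240,130:330,::-1];b=workcell.grab_frame('top')[130:230,170:320,::-1]
z=lambda i,w:cv2.resize(i,(w,int(i.shape[0]*w/i.shape[1])),interpolation=2)
a,b=z(a,400),z(b,400);o=np.zeros((max(len(a),len(b)),800,3),np.uint8);o[:len(a),:400]=a;o[:len(b),400:]=b
cv2.imwrite('pics/h1.png',o)
E
```

```text
clock: 5.2
tcp_pos: [0.529, 0.1329, 0.2009]
tool_rot: [0.008, 0.977, -0.003, 0.215]
ft_force: [-0.3, -0.7, -2.5]
grip_width: 0.0268
finger_force: 89.5
clock: 5.5
tcp_pos: [0.5295, 0.1301, 0.2031]
tool_rot: [0.01, 0.976, -0.003, 0.216]
ft_force: [-0.1, -0.5, -2.7]
grip_width: 0.027
finger_force: 89.4
wheel in sash mm [-4.8889 77.9982 36.5687] F sash [-1.2314 -0.5197 -2.4575] moment [ 0.0245  1.1562 -0.0105] grip 0.02702442031791778
tcp target [0.5409 0.1317 0.1901] now-axes [-0.0048  0.0019  0.0166] target-axes [-0.0048  0.0019  0.0166] rotvec [-0.0828 -0.0647 -0.021 ]
```

View pics/h1.png

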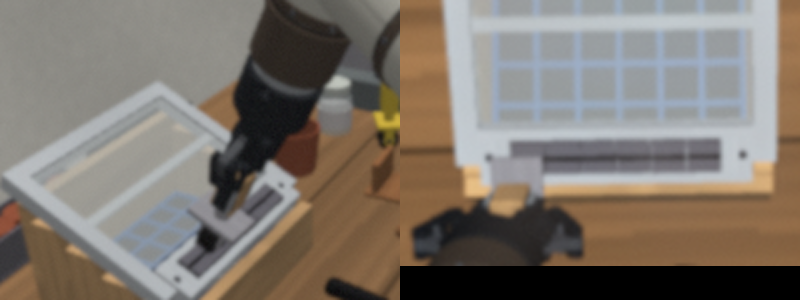

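The picture shows the roller square over section 1, 5 mm below the bead's centreline. I correct that and descend.

```bash
python3 -m jog '{"offset":[[-0.005,0.002,0.01],[0,0,0.01],[0,0,0.005],[0,0,0],[0,0,0]],"rotation":[[0,0,0],[0,0,0],[0,0,0],[0,0,0],[0,0,0]],"fingers":[0,0,0,0,0]}' >/dev/null
for i in 1; do python3 b.py; done
python3 -m jog '{"offset":[[0,0,0.0015],[0,0,0.0015],[0,0,0]],"rotation":[[0,0,0],[0,0,0],[0,0,0]],"fingers":[0,0,0]}' >/dev/null; python3 b.py
```

```text
wheel in sash mm [ 1.4424 80.8704 12.0352] F sash [-1.4598  0.2671 -2.4318] moment [-0.0236  1.1562  0.0554] grip 0.027199143088940662
wheel in sash mm [ 1.3275 81.2028  9.1586] F sash [-0.7748  0.6085 -2.1717] moment [-0.0641  1.1895 -0.0406] grip 0.027299347238275016
```

```bash
python3 -m jog '{"offset":[[0,0,0.001],[0,0,0.001],[0,0,0]],"rotation":[[0,0,0],[0,0,0],[0,0,0]],"fingers":[0,0,0]}' >/dev/null; python3 b.py
python3 -m jog '{"offset":[[0,0,0.001],[0,0,0.001],[0,0,0]],"rotation":[[0,0,0],[0,0,0],[0,0,0]],"fingers":[0,0,0]}' >/dev/null; python3 b.py
python3 -m jog '{"offset":[[0,0,0.001],[0,0,0],[0,0,0]],"rotation":[[0,0,0],[0,0,0],[0,0,0]],"fingers":[0,0,0]}' >/dev/null; python3 b.py
```

```text
wheel in sash mm [ 1.2126 81.1279  7.0197] F sash [-1.7855 -0.4051 -2.2404] moment [0.0361 1.1416 0.0069] grip 0.027011313451310335
wheel in sash mm [ 1.5897 81.1908  5.7063] F sash [-3.1068  0.4752  4.707 ] moment [0.0346 1.9675 0.0102] grip 0.02724024482582031
wheel in sash mm [ 1.6066 81.1913  4.7957] F sash [-3.0811  0.5477  4.3812] moment [0.0248 2.0232 0.0445] grip 0.027308425704632405
```

```bash
for k in 1 2 3 4; do python3 -m jog '{"offset":[[0,0,0.001],[0,0,0],[0,0,0]],"rotation":[[0,0,0],[0,0,0],[0,0,0]],"fingers":[0,0,0]}' >/dev/null; python3 b.py; done
```

```text
wheel in sash mm [ 1.6506 81.2134  3.8428] F sash [-3.5334  0.4038  5.529 ] moment [ 0.0361  2.0571 -0.0085] grip 0.026789836273718965
wheel in sash mm [ 1.6404 81.2055  2.8331] F sash [-3.1087  0.2306  6.1588] moment [-0.0303  2.0841  0.0195] grip 0.027209258814224823
wheel in sash mm [ 1.5893 81.2092  1.8126] F sash [-3.5873  0.097   4.7112] moment [0.0009 2.0721 0.0281] grip 0.027180609638040584
wheel in sash mm [ 1.7368 81.1793  1.2302] F sash [-3.555  -0.6286  9.3619] moment [-0.0672  2.6003 -0.009 ] grip 0.027363139761679055
```

```bash
for k in 1 2; do python3 -m jog '{"offset":[[0,0,0.001],[0,0,0],[0,0,0]],"rotation":[[0,0,0],[0,0,0],[0,0,0]],"fingers":[0,0,0]}' >/dev/null; python3 b.py; done
```

```text
wheel in sash mm [ 2.0341 81.1683  1.0508] F sash [-7.1261  0.0898 16.4737] moment [0.0181 3.5081 0.0602] grip 0.027120801366874225
wheel in sash mm [ 2.3264 81.1738  0.8975] F sash [-10.2693  -0.3972  24.4956] moment [ 0.0497  4.5175 -0.0536] grip 0.026967534023172077
```

```bash
for k in 1 2; do python3 -m jog '{"offset":[[0,-0.004,0],[0,-0.004,0],[0,-0.004,0],[0,-0.004,0],[0,0,0]],"rotation":[[0,0,0],[0,0,0],[0,0,0],[0,0,0],[0,0,0]],"fingers":[0,0,0,0,0]}' >/dev/null; python3 b.py;done;python3 t.py 0 0 0 25 -1.1
```

```text
wheel in sash mm [ 4.0165 68.8099  0.9843] F sash [-9.0612  4.5299 19.797 ] moment [1.8764 3.8435 0.0198] grip 0.027316934870820375
wheel in sash mm [ 4.1057 49.9754  0.9682] F sash [-5.4772  0.3043 18.8173] moment [0.0475 2.6286 0.0174] grip 0.027087769654052504
tcp [0.5516 0.1013 0.1744] q [ 0.513   0.1482 -0.7881  0.7378 -0.3261 -2.7702] off now-axes [ 0.5713 -0.1116 -0.0783] target-axes [ 0.5718 -0.1119 -0.0742] rotvec [0.1332 0.3862 0.0129] F [-12.9084   0.5522  14.7394]
```

```bash
python3 -m jog '{"offset":[[0.001,-0.004,0],[0.001,-0.004,0],[0.001,-0.004,0],[0,-0.004,0],[0,0,0]],"rotation":[[0,0,0],[0,0,0],[0,0,0],[0,0,0],[0,0,0]],"fingers":[0,0,0,0,0]}' >/dev/null; python3 b.py;python3 t.py 0 0 0 25 -1.1;  python3 -m jog '{"offset":[[0,-0.004,0],[0,-0.004,0],[0,-0.004,0],[0,-0.004,0],[0,0,0]],"rotation":[[0,0,0],[0,0,0],[0,0,0],[0,0,0],[0,0,0]],"fingers":[0,0,0,0,0]}' >/dev/null; python3 b.py;python3 t.py 0 0 0 25 -1.1
```

```text
wheel in sash mm [ 3.8434 38.0571  1.1009] F sash [-1.809   6.8134 13.0716] moment [2.0897 1.696  0.0279] grip 0.02712357283108651
tcp [0.5507 0.0889 0.1742] q [ 0.4851  0.1403 -0.7996  0.7349 -0.3034 -2.741 ] off now-axes [ 0.5705 -0.0974 -0.0816] target-axes [ 0.5711 -0.0994 -0.0741] rotvec [0.5805 0.6586 0.1271] F [-7.0317  6.9497 11.0824]
wheel in sash mm [ 3.5265 19.115   1.0498] F sash [ 0.2252 -0.9866 12.0736] moment [-0.1265  0.4581  0.0317] grip 0.026794700538740175
tcp [0.5502 0.0703 0.1741] q [ 0.4552  0.1352 -0.8003  0.71   -0.301  -2.6913] off now-axes [ 0.5702 -0.0804 -0.0801] target-axes [ 0.5709 -0.0809 -0.0741] rotvec [0.2495 0.5622 0.0156] F [-4.9165 -0.8923 11.0376]
```

```bash
python3 -m jog '{"offset":[[0.0005,0,0.001],[0.0005,-0.003,0],[0.0005,-0.004,0],[0,-0.004,0],[0,-0.004,0],[0,0,0]],"rotation":[[0,0,0],[0,0,0],[0,0,0],[0,0,0],[0,0,0],[0,0,0]],"fingers":[0,0,0,0,0,0]}' >/dev/null; python3 b.py;  python3 -m jog '{"offset":[[0,-0.004,0],[0,-0.004,0],[0,-0.004,0],[0,-0.004,0],[0,0,0]],"rotation":[[0,0,0],[0,0,0],[0,0,0],[0,0,0],[0,0,0]],"fingers":[0,0,0,0,0]}' >/dev/null; python3 b.py;python3 t.py 0 0 0 25 -1.1
```

```text
wheel in sash mm [3.974  7.5572 0.9323] F sash [-2.7075  7.2705 18.9084] moment [2.6283 1.9917 0.0945] grip 0.026656053956760725
wheel in sash mm [  3.6706 -11.4593   0.8909] F sash [ 0.9916 -0.4788 16.6716] moment [-0.0584  0.4104  0.0043] grip 0.027064689711422743
tcp [0.5496 0.0397 0.1739] q [ 0.3995  0.1273 -0.801   0.6618 -0.2833 -2.5935] off now-axes [ 0.5699 -0.0496 -0.0819] target-axes [ 0.5709 -0.0503 -0.0743] rotvec [0.2984 0.7347 0.0238] F [-6.1551 -0.3607 15.5287]
```

```bash
for k in 1 2; do python3 -m jog '{"offset":[[0,-0.004,0.0005],[0,-0.004,0],[0,-0.004,0],[0,-0.004,0],[0,0,0]],"rotation":[[0,0,0],[0,0,0],[0,0,0],[0,0,0],[0,0,0]],"fingers":[0,0,0,0,0]}' >/dev/null; python3 b.py;done; python3 t.py 0 0 0 25 -1.1
```

```text
wheel in sash mm [  4.3827 -24.8923   0.7995] F sash [-3.5855  8.1551 24.1429] moment [3.1219 2.4117 0.027 ] grip 0.026913646720763858
wheel in sash mm [  4.16  -44.022   0.675] F sash [-1.5046 -0.5353 25.0775] moment [ 0.101   1.1477 -0.0034] grip 0.026816920711212125
tcp [0.5495 0.0072 0.1739] q [ 0.344   0.1243 -0.7858  0.5804 -0.2785 -2.4623] off now-axes [ 0.5701 -0.0171 -0.0827] target-axes [ 0.5713 -0.0178 -0.0745] rotvec [0.2413 0.8133 0.0295] F [-11.9699  -0.3055  22.0921]
```

```bash
python3 -m jog '{"offset":[[0.001,-0.004,-0.0003],[0,-0.004,0],[0,-0.004,0],[0,-0.004,0],[0,0,0]],"rotation":[[0,0,0],[0,0,0],[0,0,0],[0,0,0],[0,0,0]],"fingers":[0,0,0,0,0]}' >/dev/null; python3 b.py; python3 -m jog '{"offset":[[0,-0.004,0],[0,-0.004,0],[0,-0.004,0],[0,-0.004,0],[0,-0.004,0],[0,0,0],[0,0,0]],"rotation":[[0,0,0],[0,0,0],[0,0,0],[0,0,0],[0,0,0],[0,0,0],[0,0,0]],"fingers":[0,0,0,0,0,0,0]}' >/dev/null; python3 b.py; python3 t.py 0 0 0 25 -1.1
```

```text
wheel in sash mm [  4.4238 -57.5654   0.7602] F sash [-3.0142  8.0282 24.2869] moment [2.7737 1.7736 0.0681] grip 0.027192862743388963
wheel in sash mm [  4.0731 -80.1324   0.7243] F sash [ 1.3692 -1.3666 20.804 ] moment [-0.2247  0.2723  0.0507] grip 0.02719564887870019
tcp [ 0.5486 -0.0288  0.1739] q [ 0.282   0.125  -0.7545  0.464  -0.285  -2.29  ] off now-axes [ 0.5698  0.0192 -0.0832] target-axes [ 0.5711  0.0183 -0.0745] rotvec [0.2195 0.8838 0.0559] F [-7.5761 -1.2213 19.4335]
```

```bash
python3 -m jog '{"offset":[[0,0,-0.005],[0,0,-0.02],[0,0,-0.03],[0,0,-0.02],[0.01,-0.04,0],[0,-0.05,0],[0,-0.05,0],[0,0,0]],"rotation":[[0,0,0],[0,0,0],[0,0,0],[0,0,0],[0,0,0],[0,0,0],[0,0,0],[0,0,0]],"fingers":[0,0,0,0,0,0,0,0]}'
python3 - <<'E'
import workcell,cv2,numpy as np
a=workcell.grab_frame('side')[150:235,200:300,::-1];b=workcell.grab_frame('top')[165:210,180:320,::-1]
z=lambda i,w:cv2.resize(i,(w,int(i.shape[0]*w/i.shape[1])),interpolation=2)
a,b=z(a,400),z(b,700);o=np.zeros((len(a)+len(b),700,3),np.uint8);o[:len(a),:400]=a;o[len(a):]=b
cv2.imwrite('pics/h2.png',o)
E
python3 t.py .5 -.297 .12 0 2.6
```

```text
clock: 15.2
tcp_pos: [0.5, -0.1742, 0.2307]
tool_rot: [0.014, 0.976, -0.003, 0.217]
ft_force: [0.2, 1.0, -1.8]
grip_width: 0.0271
finger_force: 90.3
tcp [ 0.4997 -0.1707  0.2299] q [-0.0215  0.0373 -0.5262  0.0004 -0.5721 -1.5728] off now-axes [ 0.0434 -0.1264  0.101 ] target-axes [ 0.0054 -0.1262  0.1099] rotvec [-0.8251 24.9306 -3.8707] F [ 0.0168  0.7118 -1.9324]
```

View pics/h2.png

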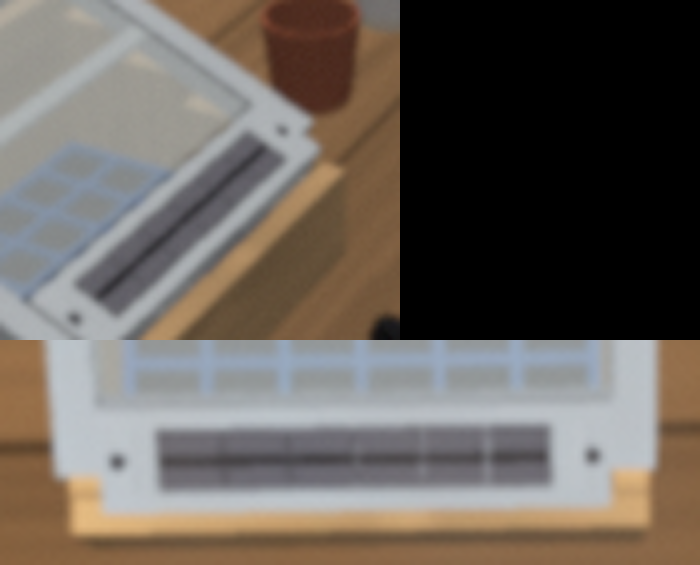

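The bead looks flush from end to end: the side crop shows an even edge, and the top crop has the ends at (157,460) and (550,455). I return to a point above the rest.

```bash
python3 -m jog '{"offset":[[0,-0.02,0],[0,-0.03,0],[0,-0.03,0],[0,-0.03,0],[0.0054,-0.0162,0],[0,0,0.03],[0,0,0.03],[0,0,0],[0,0,0]],"rotation":[[-0.2,6.25,-0.97],[-0.2,6.25,-0.97],[-0.2,6.25,-0.97],[-0.2,6.25,-0.97],[0,0,0],[0,0,0],[0,0,0],[0,0,0],[0,0,0]],"fingers":[0,0,0,0,0,0,0,0,0]}' >/dev/null
python3 t.py .5 -.2975 .0819 0 2.6
python3 - <<'E'
import workcell,cv2,numpy as np
a=workcell.grab_frame('side')[110:210,280:380,::-1];b=workcell.grab_frame('top')[185:245,350:420,::-1]
z=lambda i,w:cv2.resize(i,(w,int(i.shape[0]*w/i.shape[1])),interpolation=2)
a,b=z(a,400),z(b,400);o=np.zeros((max(len(a),len(b)),800,3),np.uint8);o[:len(a),:400]=a;o[:len(b),400:]=b
cv2.imwrite('pics/r1.png',o)
E
```

```text
tcp [ 0.4975 -0.2946  0.1711] q [-0.2536  0.3552 -0.1982  0.0021 -1.0172 -1.2661] off now-axes [-0.0024 -0.0029  0.0892] target-axes [-0.0023 -0.003   0.0892] rotvec [-0.1009 -0.0259  0.3925] F [-0.0428 -0.1081 -1.6399]
```

View pics/r1.png

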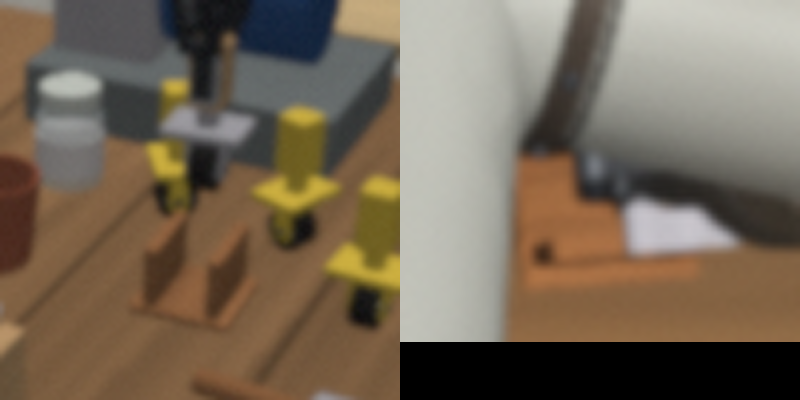

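```bash
python3 - <<'E'
from h import *
r=R.from_euler("z",2.3,degrees=True)
c=np.array([.4975,-.2946,.149])
P=[c+r.apply([.03*a,.022*b,0]) for a,b in((1,1),(1,-1),(-1,-1),(-1,1))]+[c+[0,0,-.052]]
print((proj("side",P)-[280,110])*4)
E
```

```text
[[157.27190743 124.67565421]
 [178.23390921 102.03780005]
 [255.57936621 116.02410947]
 [236.5258937  139.45935759]
 [202.5778256  184.5727251 ]]
```

The plate and wheel lie within about a pixel of where an unslipped roller would appear. I lower it.

```bash
python3 -m jog '{"offset":[[-0.0024,-0.003,0.01],[0,0,0.02],[0,0,0.02],[0,0,0.01],[0,0,0.008],[0,0,0.008],[0,0,0.005],[0,0,0],[0,0,0]],"rotation":[[0,0,0.3],[0,0,0],[0,0,0],[0,0,0],[0,0,0],[0,0,0],[0,0,0],[0,0,0],[0,0,0]],"fingers":[0,0,0,0,0,0,0,0,0]}' >/dev/null
python3 t.py .5 -.2975 .0819 0 2.6
for k in 1 2; do python3 -m jog '{"offset":[[0,0,0.002],[0,0,0],[0,0,0]],"rotation":[[0,0,0],[0,0,0],[0,0,0]],"fingers":[0,0,0]}' >/dev/null
python3 t.py .5 -.2975 .0819 0 2.6; done
```

```text
tcp [ 0.4999 -0.2987  0.0904] q [-0.26    0.4488 -0.2821  0.0014 -0.8381 -1.2672] off now-axes [-0.0002  0.0012  0.0085] target-axes [-0.0002  0.0012  0.0085] rotvec [-0.0874  0.0786 -0.052 ] F [ 0.0295  0.6621 -1.3738]
tcp [ 0.4996 -0.2985  0.0882] q [-0.26    0.4514 -0.2846  0.0012 -0.8336 -1.2672] off now-axes [-0.0005  0.001   0.0063] target-axes [-0.0005  0.001   0.0063] rotvec [-0.0714  0.0528 -0.0578] F [-0.247   0.5812 -1.8076]
tcp [ 0.4994 -0.2985  0.0859] q [-0.26    0.4542 -0.2868  0.0011 -0.8291 -1.2672] off now-axes [-0.0006  0.001   0.004 ] target-axes [-0.0006  0.001   0.004 ] rotvec [-0.0576  0.022  -0.0611] F [-0.5581 -0.0222 -2.7126]
```

```bash
python3 -m jog '{"offset":[[0,0,0.002],[0,0,0],[0,0,0]],"rotation":[[0,0,0],[0,0,0],[0,0,0]],"fingers":[0,0,0]}' >/dev/null
python3 t.py .5 -.2975 .0819 0 2.6
for k in 1 2; do python3 -m jog '{"offset":[[0,0,0.001],[0,0,0],[0,0,0]],"rotation":[[0,0,0],[0,0,0],[0,0,0]],"fingers":[0,0,0]}' >/dev/null
python3 t.py .5 -.2975 .0819 0 2.6; done
```

```text
tcp [ 0.4994 -0.2985  0.0839] q [-0.26    0.4568 -0.2887  0.0011 -0.8246 -1.2672] off now-axes [-0.0006  0.0009  0.002 ] target-axes [-0.0006  0.0009  0.002 ] rotvec [-0.0575  0.0221 -0.0587] F [-0.8407  0.2625 -2.9222]
tcp [ 0.4995 -0.2985  0.083 ] q [-0.26    0.4579 -0.2896  0.0012 -0.8224 -1.2673] off now-axes [-0.0005  0.001   0.0011] target-axes [-0.0005  0.001   0.0011] rotvec [-0.0629  0.0359 -0.0596] F [-0.566  -0.0761 -2.949 ]
tcp [ 0.4996 -0.2986  0.0821] q [-0.26    0.459  -0.2904  0.0012 -0.8202 -1.2673] off now-axes [-0.0004  0.001   0.0002] target-axes [-0.0004  0.001   0.0002] rotvec [-0.0713  0.0525 -0.0587] F [-0.2427  1.0413 -1.7395]
```

Contact is just starting, at the same height as before. I press 1 mm more and then release.

```bash
python3 -m jog '{"offset":[[0,0,0.001],[0,0,0],[0,0,0]],"rotation":[[0,0,0],[0,0,0],[0,0,0]],"fingers":[0,0,0]}'
python3 -m jog '{"offset":[[0,0,0],[0,0,0],[0,0,0],[0,0,0],[0,0,0],[0,0,0],[0,0,0],[0,0,0],[0,0,0]],"rotation":[[0,0,0],[0,0,0],[0,0,0],[0,0,0],[0,0,0],[0,0,0],[0,0,0],[0,0,0],[0,0,0]],"fingers":[0.5,1,1,1,1,1,1,1,1]}'
python3 -m jog '{"offset":[[0,0,-0.01],[0,0,-0.02],[0,0,-0.03],[0,0,-0.04],[0,0,-0.04],[0,0,-0.04],[0.04,0,0],[0.045,0,0],[0.045,0,0],[0.03,0,0],[0,0,0]],"rotation":[[0,0,0],[0,0,0],[0,0,0],[0,0,0],[0,0,0],[0,0,0],[0,0,0],[0,0,0],[0,0,0],[0,0,0],[0,0,0]],"fingers":[1,1,1,1,1,1,1,1,1,1,1]}'
python3 - <<'E'
import workcell,cv2,numpy as np
a=workcell.grab_frame('side')[90:240,190:390,::-1];b=workcell.grab_frame('top')[130:280,180:450,::-1]
z=lambda i,w:cv2.resize(i,(w,int(i.shape[0]*w/i.shape[1])),interpolation=2)
a,b=z(a,400),z(b,400);o=np.zeros((max(len(a),len(b)),800,3),np.uint8);o[:len(a),:400]=a;o[:len(b),400:]=b
cv2.imwrite('pics/f1.png',o)
E
```

```text
clock: 19.0
tcp_pos: [0.4996, -0.2986, 0.082]
tool_rot: [-0.022, 1.0, -0.001, 0.001]
ft_force: [-3.0, 1.8, 5.2]
grip_width: 0.0273
finger_force: 91.6
clock: 19.9
tcp_pos: [0.4995, -0.2985, 0.081]
tool_rot: [-0.022, 1.0, -0.001, 0.0]
ft_force: [-0.3, -0.4, 0.3]
grip_width: 0.0854
finger_force: 0.0
clock: 21.0
tcp_pos: [0.3362, -0.3051, 0.2623]
tool_rot: [-0.021, 1.0, -0.001, 0.001]
ft_force: [1.3, 0.0, 0.8]
grip_width: 0.0852
finger_force: 0.0
```

View pics/f1.png

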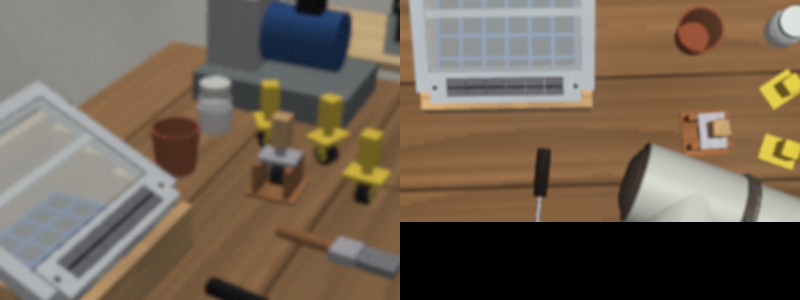

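The roller stands upright in its rest, at side crop (280,155) and top crop (713,130). The neighbours in view are where they were and the bead is flush, so I hand in.

```bash
python3 -c "
import workcell;print(workcell.job_done())"
```

```text
the job is handed in; nothing more can be done
None
```

I rolled the bead down left to right, and by feel and by eye all six sections are flush. The roller is upright in its rest, nothing else was touched, and the job was handed in at about 21 s; no verdict came back.

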